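# Ready the edge sander for a new band

### The job

The small edge sander needs readying for a new sanding band. First seat the loose idler block (square foot, roller on top) fully down in the square pocket on the sander's base and let go of it; then push the sprung tensioner arm back by its black post, past the click of the pawl, and keep holding it there: a little beyond the pawl so that the robot and not the pawl carries the spring, but not jammed against its end stop. The program finishes while still holding the arm back like this, with the idler still seated and everything else on the table left where it is.

Things in the scene. Friction and masses are not known exactly. Their poses are not given: they have to be found in the camera images.
- idler_mid (a point): centre of the loose idler block, 50 mm above its underside. Square dark steel foot 40 x 40 mm, 26 mm high; on it an upright black rubber roller 36 mm in diameter from 26 to 76 mm height (grip here; it does not turn), stub above to 81 mm; 200 to 330 g. z up, x and y along the foot's sides. Block, offcut and low tin may swap places.
- idler_foot (a point): the centre of the idler block's underside, same axes as idler_mid
- pocket (a point): centre of the floor of the square pocket for the idler's foot: 46 x 46 mm inside, walls 6 mm thick rising 12 mm above the floor; the floor is the top of the base plate, 15 mm above the table. Axes as the sander's; the pocket's sides run along them. The foot fits in any quarter turn.
- sander: the sander, screwed to the table. Origin under its middle; z up, x away from the robot at yaw 0. Base plate x -155 to 130, y -130 to 130, 15 mm high. Pocket at x 30, y -90. Arm hinge at x 80, y 0. Drive drum on the motor at x 85, y 85, 121 mm high. Low fence 65 mm high at x 104, y -90. Pawl at the edge nearest the robot, y 0.
- hinge_axis (a point): a point on the tensioner arm's vertical hinge axis, 30 mm above the table; axes are the sander's
- push_post (a point): middle of the black upright push post on the tensioner arm, 155 mm from the hinge axis: 22 mm in diameter, from 29 to 95 mm above the table. Own x axis points to the hinge, z up. Push it towards its own -y, from its free +y side. The arm is a flat bar 22 mm wide with its top 29 mm above the table; a roller 32 mm in diameter, 97 mm high stands on it 70 mm from the post towards the hinge.
- tension_arm (a joint): arm angle in rad: 0 relaxed, grows as the post goes back (to the right seen from the robot, counter-clockwise from above). At 0 the arm points 0.312 rad to the +y side of the sander's -x. Spring at the post: 5 N at 0, 14 N at 0.47; the pawl adds a few N. The pawl clicks in at about 0.36; let go after that, it rests at 0.36. End stop 0.56. Properly held: 0.40 to 0.54.
- pawl (a joint): travel of the sprung pawl slider in m, 0 fully in. A small steel slide with a slanted nose between two guides, up to 47 mm above the table, 25 mm outward of the post's path. A pin on the arm's end pushes it out about 7 mm and it snaps back to 0 behind the pin (the click). It need not be touched.
- offcut: bystander: wooden offcut 90 x 45 x 40 mm, origin at the centre of the underside
- tin_low: bystander: low open tin, 68 mm in diameter, 55 mm high, origin at the centre of the underside
- tin_a: bystander: open tin, 74 mm in diameter, 110 mm high, origin at the centre of the underside
- tin_b: bystander: open tin, like tin_a
- tape: bystander: cardboard ring 90 mm in diameter, 24 mm high, lying flat
There are look-alikes about, which are no part of the job. What is shaped like the part that bears idler_mid but pink is not meant.

How it is judged:
By the outcome, as a careful person would: the job done as asked, in the order asked, and still so for the second after the job is handed in, while the arm keeps its last pose, push and grip.
It also fails if it takes over 54 s, if anything falls off the work surface, if the arm or the gripper's body presses on something with over 40 N, if the wrist force passes 120 N, or if a joint passes its speed limit or range.

### The arm

A 7-joint arm with a two-finger parallel gripper is mounted at the origin on the work surface. World frame = base frame: x ahead of the robot, y to its left, z up, the work surface at z = 0. Lengths are in m, angles in degrees, forces in N, time in s.
With the tool pointing down it reaches from about 0.35 to 0.9 m from the base axis. Payload 19.9 kg.
Tool frame: the origin (TCP) lies midway between the tips of the shut fingers; the grasp point (between the pads) lies 19 mm behind it (hold_point_z is the distance from the TCP to the grasp point, in m); z points along the fingers, y is the line along which they close (so a half turn about z gives the same grasp; the last joint's range is limited). The gripper opens to 94 mm and grips with 3 to 60 N. Pads are 16 mm wide; open, the fingers measure 119 mm over their backs; the gripper's body (75 mm by 177 mm) begins 78 mm behind the grasp point.
Start: joints at [62.309, 23.915, -0.59, 92.452, 0.269, 63.638, -3.037], TCP at [0.267, -0.565, 0.185] pointing down, gripper open.
Joint ranges: [-161.28, 161.28], [-22.2, 115.67], [-73.04, 71.86], [3.21, 147.25], [-68.34, 248.33], [10.77, 114.83], [-161.83, 161.83]. Speed limits (degrees/s): [108.29, 108.29, 136.94, 136.94, 172.46, 172.46, 172.46].

### API

Orientations are given as [roll, pitch, yaw] about the fixed x, y, z axes, in that order (R = Rz(yaw) Ry(pitch) Rx(roll)).
In Python, from cell import get_state, read_camera, calibration, job_done, search_frame, outline_of, hold_point_z gives the robot as it stands.
- The arm moves only by the shell command python3 -m creep 'ROWS' [FORCE]. ROWS is JSON, a list of rows, each an object with "translation": the shift along the tool's x, y, z each as a share of 0.03 m, from -1 to 1, a list of three; "angular": the turn, a rotation vector about the tool's x, y, z each as a share of 0.12 rad, from -1 to 1, a list of three; "claw": the finger opening in mm, from 0 to 94. In form: [{"translation": [x, y, z], "angular": [rx, ry, rz], "claw": claw}, ...]. A call has 1 to 20 rows; each row shifts and turns the commanded pose from where the row before left it, along the tool's axes as they then stand; what a row does not reach is not made up. A row lasts 1/12 s, in which the tool goes at most 41.7 mm and 7.16 degrees, less where a joint would pass 70% of its speed; a pose out of reach is approached as far as the arm can. A call with a number of a shift or a turn outside -1 to 1 is refused whole. A call with a gripper value outside its range is refused whole. The fingers move at their own pace and stop on an object; FORCE is the grip in N (left out, the last holds). Time passes only in rows, so rows that do not move let the fingers close. It gives the time, the measured TCP pose, the force, the opening and the grip force at its end, in the units of the state.
- get_state(): the state, without advancing time (a new reading comes with each control period).
- read_camera(name): name is "scene" or "top" or "wrist"; returns (picture, depth): 480x640x3 uint8, red, green, blue; 480x640 float32, m along the optical axis (not along the pixel's ray), 0 where there is no reading.
- calibration(name): a dict with "intrinsics" (3x3 intrinsics, pixels), "k1" (the pictures are not rectified: a ray, as slopes to the right and down, at radius r is drawn at 1 + k1 r^2 times it, then the intrinsics apply), "R" (3x3) and "t" (3): a world point X has camera coordinates R X + t. Camera axes: x right, y down, z forward; pixel columns grow to the right and rows downward; lengths in m; the calibration is good to about 2 mm. A picture is of the moment at which its call begins: read the wrist's pose just before it. calibration takes no time and is no camera call; for the wrist camera it gives the pose at the moment of the call.
- job_done(): hands the job in; it is judged then, once.
Trained networks look in the newest picture that a camera, given by its name, has taken for a name from the list of things; names that differ only in an ending like _2 or _b are one class to them, and where a whole thing is asked for, a point or a joint stands for the part that bears it (a point fixed in the world has none). Each returns a list of dicts, best first, with "conf" (0 to 1); they miss things now and then, are a little off and sometimes report something else, mostly with a low value. They report only what shows in the picture. A call takes as long as a camera call. They do not tell look-alikes from the thing itself.
- search_frame(camera, query): "location" ([column, row] in pixels, amid what is visible of it).
- outline_of(camera, query): "pixels" (480x640 bool, what is visible of it) and "location" ([column, row] in pixels, amid what is visible of it).
The state is a dict: "t": time; "joint_pos": joint angles; "dq": joint speeds; "joint_torque": joint torques, N m; "eef_pos": TCP position; "ee_rot": TCP orientation; "wrist_force": force on the tool from outside, world axes, zero at the start; "ft_torque": the same for the moment, N m; "opening": opening from 0.0 (shut) to 1.0 (fully open); "grasp_force": force on a finger pad.
Only numpy, scipy, OpenCV 4.12 (cv2) and the standard library are available. Lean on these libraries where they do the work, as an engineer would, in place of code of your own. Each camera call takes 0.05 s, during which the arm holds its last target. There are 200 camera calls.

## Working session

There is one attempt and no reset: what is moved stays moved. The work goes in short steps, Python scripts to look and compute and a shell command to move; the robot and the scene stay as the last step left them, time stands still between calls to the robot, and variables do not carry over. Pictures are saved under pics/ and viewed, at most 10 in all, crops included, and the job is handed in when it is done.

```bash
ls; mkdir -p pics; cat > h.py <<'E'
import numpy as np, cv2
from cell import *
def ray2world(cam,uv,cal,z=None,depth=None):
    K=np.array(cal["intrinsics"]);R=np.array(cal["R"]);t=np.array(cal["t"]);k=cal["k1"]
    uv=np.atleast_2d(np.asarray(uv,float))
    d=np.stack([(uv[:,0]-K[0,2])/K[0,0],(uv[:,1]-K[1,2])/K[1,1]],1)
    s=d.copy()
    for _ in range(10): s=d/(1+k*(s**2).sum(1,keepdims=True))
    r=np.c_[s,np.ones(len(s))]; o=-R.T@t
    if depth is not None: return (r*np.asarray(depth)[:,None])@R+o
    w=r@R; return o+w*((z-o[2])/w[:,2])[:,None]
def cloud(cam,dep,mask,cal):
    v,u=np.nonzero(mask&(dep>0)); return ray2world(cam,np.c_[u,v],cal,depth=dep[v,u]),np.c_[u,v]
def snap(cam,fn=None):
    cal=calibration(cam); im,d=read_camera(cam)
    if fn: cv2.imwrite("pics/"+fn,im[:,:,::-1])
    return im,d,cal
E
python3 - <<'E'
from h import *
s=get_state();print(s)
for c in("scene","top"):
    im,d,cal=snap(c,c+"0.png"); np.savez(c+"0.npz",im=im,d=d)
    for q in("idler_mid","push_post","pocket","sander","offcut","tin_low","tin_a","tape","hinge_axis"):
        for r in outline_of(c,q)[:3]:
            p,_=cloud(c,d,r["pixels"],cal)
            print(c,q,round(r["conf"],2),np.round(r["location"]),r["pixels"].sum(),np.round(np.median(p,0),3) if len(p) else "",np.round(p.min(0),3) if len(p) else "",np.round(p.max(0),3) if len(p) else "")
E
```

```text
pics
{'t': 0.0, 'joint_pos': array([62.30724145, 23.94723579, -0.58991519, 92.48420763,  0.26976451,
       63.63956862, -3.03661092]), 'dq': array([ 0.03294509, -0.060418  , -0.00810094,  0.03539044,  0.01166239,
       -0.01199562,  0.05834941]), 'joint_torque': array([-9.08806869e-04, -8.51255751e+01,  6.39367495e-01, -4.25999737e+01,
       -4.85518388e-02,  1.86028378e-02,  1.23663808e-04]), 'eef_pos': array([ 0.26705615, -0.56463017,  0.18454376]), 'ee_rot': array([-1.79930574e+02,  5.81385018e-03,  2.53153623e+01]), 'wrist_force': array([-0.68332235,  0.20982141,  0.00150372]), 'ft_torque': array([-0.00450671, -0.02474769,  0.01186271]), 'grasp_force': 0.0, 'opening': 1.0009689181620842}
scene idler_mid 0.83 [214. 306.] 513 [ 0.377 -0.22   0.046] [ 0.308 -0.241 -0.005] [ 0.397 -0.174  0.083]
scene push_post 0.74 [392. 238.] 998 [0.599 0.2   0.032] [0.493 0.174 0.01 ] [0.696 0.242 0.101]
scene pocket 0.79 [387. 254.] 10262 [0.606 0.169 0.015] [ 0.424  0.023 -0.006] [0.752 0.39  0.124]
scene sander 0.98 [387. 252.] 10060 [0.606 0.17  0.015] [ 0.428  0.023 -0.004] [0.751 0.328 0.
[... 1374 characters left out ...]
6] [ 0.496 -0.163  0.085]
top tin_low 0.74 [461. 237.] 646 [ 0.521 -0.335  0.023] [ 0.485 -0.38  -0.003] [ 0.562 -0.291  0.06 ]
top tin_a 0.59 [141. 247.] 927 [0.468 0.484 0.062] [ 0.431  0.431 -0.001] [0.5   0.503 0.116]
top tin_a 0.57 [144. 187.] 1031 [0.631 0.491 0.069] [ 0.588  0.444 -0.002] [0.695 0.555 0.117]
top tape 0.97 [184. 297.] 538 [0.336 0.351 0.024] [ 0.289  0.3   -0.002] [0.382 0.398 0.031]
top tape 0.2 [266. 212.] 10529 [0.585 0.18  0.017] [ 0.425  0.024 -0.003] [0.751 0.33  0.127]
top hinge_axis 0.68 [253. 202.] 731 [0.588 0.203 0.034] [0.496 0.178 0.014] [0.695 0.228 0.102]
top hinge_axis 0.65 [264. 212.] 10402 [0.586 0.18  0.017] [ 0.427  0.026 -0.003] [0.756 0.322 0.127]
```

```bash
python3 - <<'E'
import cv2
a=cv2.imread("pics/top0.png")[140:320,120:500];cv2.imwrite("pics/topc.png",cv2.resize(a,None,fx=2.1,fy=2.1,interpolation=cv2.INTER_CUBIC))
a=cv2.imread("pics/scene0.png")[130:410,170:510];cv2.imwrite("pics/scenec.png",cv2.resize(a,None,fx=2.1,fy=2.1,interpolation=cv2.INTER_CUBIC))
E
```

```text
(no output)
```

View pics/topc.png

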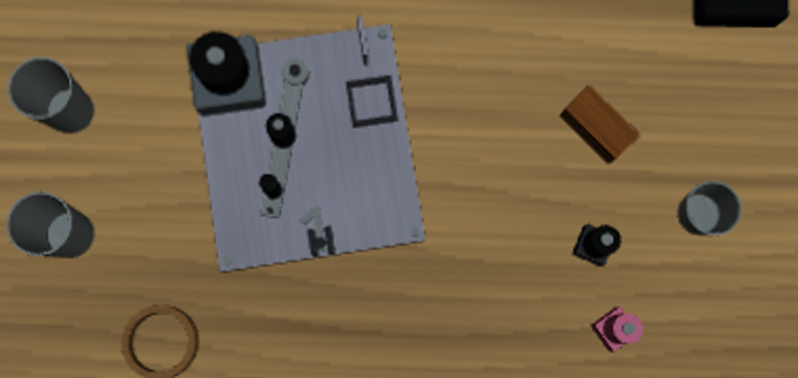

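View pics/scenec.png

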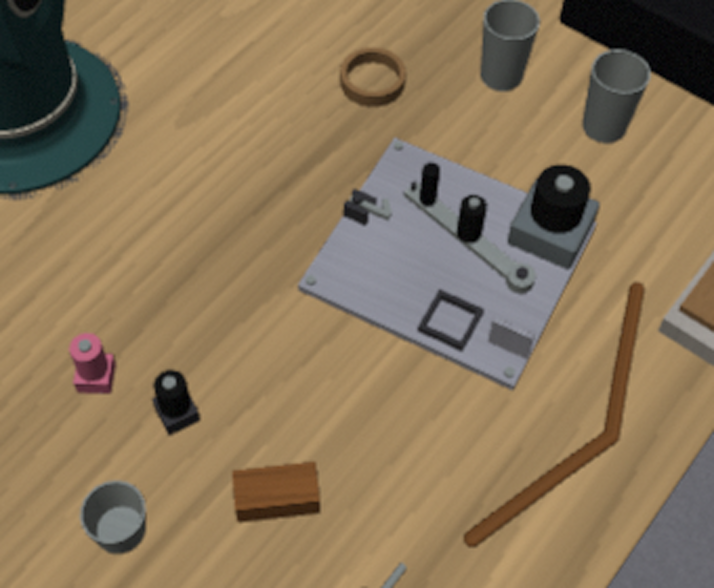

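The top view shows the black idler at about (405,254) full-frame, the pink look-alike at (415,299), the pocket at (297,188) and the relaxed arm's post at (248,228). Next I measure the sander and the idler.

```bash
cat > fit.py <<'E'
from h import *
from scipy.optimize import least_squares
im=np.load("top0.npz")["im"];d=np.load("top0.npz")["d"];cal=calibration("top")
m=np.zeros((480,640),bool);m[140:285,190:340]=1
p,uv=cloud("top",d,m,cal)
k=(p[:,2]>0.006)&(p[:,2]<0.022)&(p[:,0]>.40)&(p[:,0]<.78)&(p[:,1]>0)&(p[:,1]<.36)
# plate pixels by colour (bluish-grey) on ray/plane z=.015
w=ray2world("top",uv,cal,z=.015)
c=im[uv[:,1],uv[:,0]].astype(int)
pl=(c[:,2]>c[:,0]-5)&(c[:,2]>110)
mm=np.zeros((480,640),np.uint8);mm[uv[pl][:,1],uv[pl][:,0]]=255
cs,_=cv2.findContours(mm,cv2.RETR_EXTERNAL,cv2.CHAIN_APPROX_NONE);cc=max(cs,key=cv2.contourArea)[:,0]
W=ray2world("top",cc,cal,z=.015)[:,:2]
def res(q):
    R=np.array([[np.cos(q[2]),-np.sin(q[2])],[np.sin(q[2]),np.cos(q[2])]])
    l=(W-q[:2])@R-np.array([-.0125,0]); h=np.array([.1425,.130])
    dd=np.abs(l)-h; return np.where((dd>0).all(1),np.hypot(*dd.T),dd.max(1))
f=least_squares(res,[.595,.18,.15],loss="soft_l1",f_scale=.002)
q=f.x;print("sander",q[:2],np.degrees(q[2]),np.median(np.abs(res(q))))
R=np.array([[np.cos(q[2]),-np.sin(q[2])],[np.sin(q[2]),np.cos(q[2])]])
S=lambda x,y:R@[x,y]+q[:2]
print("pocket",S(.03,-.09),"hinge",S(.08,0))
# pocket dark walls at z .027 from top
pw=ray2world("top",uv,cal,z=.027)[:,:2]
k=(np.hypot(*(pw-S(.03,-.09)).T)<.05)&(c.sum(1)<260)
r=cv2.minAreaRect(pw[k].astype(np.float32)*1000);print("pocket rect",r,k.sum())
a=np.pi-.312+q[2];post=S(.08,0)+.155*np.array([np.cos(a),np.sin(a)]);print("post0",post,"pawl dir")
for cam in("top","scene"):
    z=np.load(cam+"0.npz");ca=calibration(cam);P,U=cloud(cam,z["d"],np.ones((480,640),bool),ca)
    col=z["im"][U[:,1],U[:,0]].astype(int)
    for nm,(x,y,r) in {"idler":(.46,-.18,.05),"post":(*post,.03)}.items():
        k=(np.hypot(P[:,0]-x,P[:,1]-y)<r)&(P[:,2]>.06)&(P[:,2]<.105)
        b=P[k];print(cam,nm,k.sum(),b.mean(0),b.min(0),b.max(0))
        kk=k&(P[:,2]>.07); print("  top z>.07",P[kk].mean(0),kk.sum())
    k=(np.hypot(P[:,0]-.46,P[:,1]+.18)<.05)&(P[:,2]>.015)&(P[:,2]<.032)
    if k.sum()>3: print(" foot",k.sum(),cv2.minAreaRect((P[k,:2]*1000).astype(np.float32)))
E
python3 fit.py
```

```text
sander [0.60092889 0.17885508] 10.292809716871263 0.0030360128731251046
pocket [0.6465272  0.09566377] hinge [0.67964149 0.19314938]
pocket rect ((655.621826171875, 92.58921813964844), (80.7597885131836, 69.77420043945312), 10.104995727539062) 256
post0 [0.52599718 0.2136048 ] pawl dir
top idler 177 [ 0.47111597 -0.18698956  0.07630058] [ 0.45443981 -0.2059946   0.06071974] [ 0.48953209 -0.17095456  0.08501512]
  top z>.07 [ 0.4715216  -0.18773151  0.07705755] 166
top post 79 [0.52296398 0.21180212 0.09012148] [0.5143289  0.20229592 0.06035377] [0.5346831  0.22203747 0.09914762]
  top z>.07 [0.52342102 0.21205025 0.09261532] 72
 foot 89 ((471.4020690917969, -188.41587829589844), (40.69462203979492, 40.205448150634766), 67.63748931884766)
scene idler 215 [ 0.47537967 -0.19089208  0.07406625] [ 0.45380054 -0.20830203  0.06037807] [ 0.49205926 -0.17236921  0.08399237]
  top z>.07 [ 0.47359403 -0.19022462  0.07578259] 178
scene post 109 [0.52819018 0.20874099 0.08346265] [0.51601053 0.1998042  0.06020117] [0.53784749 0.22327254 0.09755649]
  top z>.07 [0.52793617 0.20936053 0.0874979 ] 90
 foot 118 ((472.33050537109375, -189.1337127685547), (40.4265022277832, 43.38633346557617), 67.9532241821289)
```

```bash
cat > go.py <<'E'
import sys
from h import *
from scipy.spatial.transform import Rotation as Ro
def go(x,y,z,yaw):
    s=get_state();A=Ro.from_euler("xyz",s["ee_rot"],degrees=True);B=Ro.from_euler("xyz",[180,0,yaw],degrees=True)
    print("turn shares",np.round((A.inv()*B).as_rotvec()/.12,2))
    dp=np.array([x,y,z])-s["eef_pos"]
    print("then shift shares (in final axes)",np.round(B.inv().apply(dp)/.03,2),"or now-axes",np.round(A.inv().apply(dp)/.03,2),"t",s["t"],"pos",np.round(s["eef_pos"],4),np.round(s["ee_rot"],2),"F",np.round(s["wrist_force"],1),"op",round(s["opening"]*94,1),round(s["grasp_force"],1))
if __name__=="__main__": go(*map(float,sys.argv[1:5]))
E
python3 go.py .4715 -.188 .2 -22.3
```

```text
turn shares [-0.    0.    6.92]
then shift shares (in final axes) [  1.53 -14.21  -0.5 ] or now-axes [11.53 -8.45 -0.5 ] t 1.0 pos [ 0.2672 -0.565   0.1851] [-179.99    0.     25.31] F [ 1.1 -0.2  0.6] op 94.4 0.0
```

```bash
python3 -m creep '[{"translation":[0,0,-0.05],"angular":[0,0,0.865],"claw":80},{"translation":[0,0,-0.05],"angular":[0,0,0.865],"claw":80},{"translation":[0,0,-0.05],"angular":[0,0,0.865],"claw":80},{"translation":[0,0,-0.05],"angular":[0,0,0.865],"claw":80},{"translation":[0,0,-0.05],"angular":[0,0,0.865],"claw":80},{"translation":[0,0,-0.05],"angular":[0,0,0.865],"claw":80},{"translation":[0,0,-0.05],"angular":[0,0,0.865],"claw":80},{"translation":[0,0,-0.05],"angular":[0,0,0.865],"claw":80},{"translation":[0.1,-0.9,0],"angular":[0,0,0],"claw":80},{"translation":[0.1,-0.9,0],"angular":[0,0,0],"claw":80},{"translation":[0.1,-0.9,0],"angular":[0,0,0],"claw":80},{"translation":[0.1,-0.9,0],"angular":[0,0,0],"claw":80},{"translation":[0.1,-0.9,0],"angular":[0,0,0],"claw":80},{"translation":[0.1,-0.9,0],"angular":[0,0,0],"claw":80},{"translation":[0.1,-0.9,0],"angular":[0,0,0],"claw":80},{"translation":[0.1,-0.9,0],"angular":[0,0,0],"claw":80},{"translation":[0.1,-0.9,0],"angular":[0,0,0],"claw":80},{"translation":[0,-0.5,0],"angular":[0,0,0],"claw":80},{"translation":[0,0,0],"angular":[0,0,0],"claw":80}]' 20
cat > wi.py <<'E'
from h import *
im,d,cal=snap("wrist","w1.png"); np.savez("w1.npz",im=im,d=d,**{k:np.array(cal[k]) for k in cal})
for r in outline_of("wrist","idler_mid"):
    p,_=cloud("wrist",d,r["pixels"],cal); print(r["conf"],r["location"])
    if len(p)<20: continue
    t=p[p[:,2]>.065];print(" top",len(t),t.mean(0) if len(t) else "",p.min(0),p.max(0))
    c=.5*(t.min(0)+t.max(0)) if len(t) else p.mean(0);print(" mid",c)
    P,_=cloud("wrist",d,np.ones((480,640),bool),cal)
    k=(np.hypot(*(P[:,:2]-c[:2]).T)<.04)&(P[:,2]>.012)&(P[:,2]<.03); print(" foot",k.sum(),cv2.minAreaRect((P[k,:2]*1000).astype(np.float32)) if k.sum()>5 else "")
    k=(np.hypot(*(P[:,:2]-c[:2]).T)<.04)&(P[:,2]>.07)&(P[:,2]<.078); print(" roller top",k.sum(),cv2.minEnclosingCircle((P[k,:2]*1000).astype(np.float32)) if k.sum()>5 else "")
E
python3 wi.py; python3 go.py .4715 -.188 .2 -22.3
```

```text
t: 2.58
eef_pos: [0.3917, -0.3334, 0.1973]
ee_rot: [-180.0, -0.0, -22.0]
wrist_force: [-0.1, -0.2, 0.8]
opening: 0.852
grasp_force: 0.0
0.9 [221.1, 275.4]
 top 618 [ 0.37947079 -0.21984715  0.08508596] [ 0.33962985 -0.29924647 -0.00066946] [ 0.41994469 -0.15877518  0.2472856 ]
 mid [ 0.39118368 -0.24840849  0.15614874]
 foot 517 ((375.3507385253906, -225.97308349609375), (40.25718688964844, 15.495550155639648), 36.08872985839844)
 roller top 240 ((378.0283203125, -221.1230926513672), 12.67624282836914)
0.85 [149.0, 197.0]
 top 1517 [ 0.47169752 -0.19322805  0.07705425] [ 4.44665390e-01 -2.15387939e-01 -3.72806544e-04] [ 0.49619286 -0.14428953  0.0842215 ]
 mid [ 0.47194749 -0.19078446  0.07461206]
 foot 739 ((471.976806640625, -190.63711547851562), (40.577659606933594, 39.30963897705078), 68.27399444580078)
 roller top 984 ((471.4127502441406, -190.34312438964844), 18.089298248291016)
turn shares [ 0.   -0.    0.01]
then shift shares (in final axes) [ 0.63 -5.61 -0.09] or now-axes [ 0.64 -5.61 -0.09] t 2.6833 pos [ 0.39   -0.3365  0.1973] [ 1.7999e+02 -1.0000e-02 -2.2220e+01] F [ 0.1 -1.  -0.3] op 79.7 0.0
```

```bash
python3 go.py .4716 -.190 .1 -21.9; python3 -m creep '[{"translation":[0.08,-0.5,0],"angular":[0,0,0],"claw":80},{"translation":[0.08,-0.5,0],"angular":[0,0,0],"claw":80},{"translation":[0.08,-0.5,0],"angular":[0,0,0],"claw":80},{"translation":[0.06,-0.5,0],"angular":[0,0,0],"claw":80},{"translation":[0.06,-0.5,0],"angular":[0,0,0],"claw":80},{"translation":[0.06,-0.5,0],"angular":[0,0,0],"claw":80},{"translation":[0.06,-0.5,0],"angular":[0,0,0],"claw":80},{"translation":[0.06,-0.5,0],"angular":[0,0,0],"claw":80},{"translation":[0.06,-0.5,0],"angular":[0,0,0],"claw":80},{"translation":[0.06,-0.5,0],"angular":[0,0,0],"claw":80},{"translation":[0.02,-0.5,0],"angular":[0,0,0],"claw":80},{"translation":[0,0,0],"angular":[0,0,0],"claw":80},{"translation":[0,0,0],"angular":[0,0,0],"claw":80}]'; python3 go.py .4716 -.190 .035 -21.9
```

```text
turn shares [ 0.   -0.   -0.05]
then shift shares (in final axes) [ 0.7  -5.54  3.24] or now-axes [ 0.67 -5.55  3.24] t 2.6833 pos [ 0.39   -0.3365  0.1973] [ 1.7999e+02 -1.0000e-02 -2.2220e+01] F [ 0.1 -1.  -0.3] op 79.7 0.0
t: 3.77
eef_pos: [0.4712, -0.1923, 0.1971]
ee_rot: [180.0, 0.0, -22.3]
wrist_force: [-0.8, -1.4, 0.3]
opening: 0.847
grasp_force: 0.0
turn shares [ 0.    0.   -0.06]
then shift shares (in final axes) [-0.02 -0.08  5.4 ] or now-axes [-0.02 -0.08  5.4 ] t 3.7667 pos [ 0.4712 -0.1923  0.1971] [ 1.7999e+02  1.0000e-02 -2.2280e+01] F [-0.8 -1.4  0.3] op 79.7 0.0
```

```bash
python3 -m creep '[{"translation":[0,-0.08,0.6],"angular":[0,0,0],"claw":80},{"translation":[0,0,0.6],"angular":[0,0,0],"claw":80},{"translation":[0,0,0.6],"angular":[0,0,0],"claw":80},{"translation":[0,0,0.6],"angular":[0,0,0],"claw":80},{"translation":[0,0,0.6],"angular":[0,0,0],"claw":80},{"translation":[0,0,0.6],"angular":[0,0,0],"claw":80},{"translation":[0,0,0.6],"angular":[0,0,0],"claw":80},{"translation":[0,0,0.6],"angular":[0,0,0],"claw":80},{"translation":[0,0,0.6],"angular":[0,0,0],"claw":80},{"translation":[0,0,0],"angular":[0,0,0],"claw":80},{"translation":[0,0,0],"angular":[0,0,0],"claw":30},{"translation":[0,0,0],"angular":[0,0,0],"claw":20},{"translation":[0,0,0],"angular":[0,0,0],"claw":20},{"translation":[0,0,0],"angular":[0,0,0],"claw":20},{"translation":[0,0,0],"angular":[0,0,0],"claw":20},{"translation":[0,0,0],"angular":[0,0,0],"claw":20}]' 25; python3 go.py .6465 .0957 .17 10.3
```

```text
t: 5.1
eef_pos: [0.4725, -0.1893, 0.0356]
ee_rot: [-180.0, -0.0, -22.3]
wrist_force: [-0.1, 0.2, 0.2]
opening: 0.464
grasp_force: 0.0
turn shares [ 0.   -0.01 -4.74]
then shift shares (in final axes) [ 7.41 -8.31 -4.48] or now-axes [  1.77 -10.99  -4.48] t 5.1 pos [ 0.4725 -0.1893  0.0356] [-1.800e+02 -4.000e-02 -2.226e+01] F [-0.1  0.2  0.2] op 43.6 0.0
```

Fingers still closing (43.6 mm); give them time, then lift.

```bash
python3 -m creep '[{"translation":[0,0,0],"angular":[0,0,0],"claw":20},{"translation":[0,0,0],"angular":[0,0,0],"claw":20},{"translation":[0,0,0],"angular":[0,0,0],"claw":20},{"translation":[0,0,0],"angular":[0,0,0],"claw":20},{"translation":[0,0,0],"angular":[0,0,0],"claw":20},{"translation":[0,0,-0.5],"angular":[0,0,0],"claw":20},{"translation":[0,0,-0.5],"angular":[0,0,0],"claw":20},{"translation":[0,0,-0.5],"angular":[0,0,0],"claw":20},{"translation":[0,0,-0.5],"angular":[0,0,0],"claw":20},{"translation":[0,0,-0.5],"angular":[0,0,0],"claw":20},{"translation":[0,0,-0.5],"angular":[0,0,0],"claw":20},{"translation":[0,0,-0.5],"angular":[0,0,0],"claw":20},{"translation":[0,0,-0.5],"angular":[0,0,0],"claw":20}]' 25; python3 go.py .60 .0 .15 10.3
```

```text
t: 6.18
eef_pos: [0.4718, -0.189, 0.1555]
ee_rot: [-180.0, 0.1, -22.3]
wrist_force: [-0.1, 0.9, -3.3]
opening: 0.377
grasp_force: 25.0
turn shares [-0.    0.01 -4.74]
then shift shares (in final axes) [ 5.33 -5.43  0.18] or now-axes [ 1.57 -7.45  0.18] t 6.1833 pos [ 0.4718 -0.189   0.1555] [-1.800e+02  6.000e-02 -2.226e+01] F [-0.1  0.9 -3.3] op 35.5 25.0
```

```bash
python3 -m creep '[{"translation":[0,0,0],"angular":[0,0,-0.79],"claw":20},{"translation":[0,0,0],"angular":[0,0,-0.79],"claw":20},{"translation":[0,0,0],"angular":[0,0,-0.79],"claw":20},{"translation":[0,0,0],"angular":[0,0,-0.79],"claw":20},{"translation":[0,0,0],"angular":[0,0,-0.79],"claw":20},{"translation":[0,0,0],"angular":[0,0,-0.79],"claw":20},{"translation":[0.5,-0.5,0],"angular":[0,0,0],"claw":20},{"translation":[0.5,-0.5,0],"angular":[0,0,0],"claw":20},{"translation":[0.5,-0.5,0],"angular":[0,0,0],"claw":20},{"translation":[0.5,-0.5,0],"angular":[0,0,0],"claw":20},{"translation":[0.5,-0.5,0],"angular":[0,0,0],"claw":20},{"translation":[0.5,-0.5,0],"angular":[0,0,0],"claw":20},{"translation":[0.5,-0.5,0],"angular":[0,0,0],"claw":20},{"translation":[0.5,-0.5,0],"angular":[0,0,0],"claw":20},{"translation":[0.5,-0.5,0],"angular":[0,0,0],"claw":20},{"translation":[0.5,-0.5,0],"angular":[0,0,0],"claw":20},{"translation":[0,0,0],"angular":[0,0,0],"claw":20},{"translation":[0,0,0],"angular":[0,0,0],"claw":20}]' 25; python3 - <<'E'
from h import *
im,d,cal=snap("wrist","w2.png"); np.savez("w2.npz",im=im,d=d,**{k:np.array(cal[k]) for k in cal})
E
python3 go.py .6465 .0957 .15 10.3
```

```text
t: 7.68
eef_pos: [0.5927, -0.0137, 0.1544]
ee_rot: [-180.0, 0.1, 10.4]
wrist_force: [0.6, -0.5, -3.7]
opening: 0.376
grasp_force: 25.0
turn shares [-0.    0.01  0.01]
then shift shares (in final axes) [ 2.43 -3.3   0.15] or now-axes [ 2.43 -3.3   0.15] t 7.7333 pos [ 0.5924 -0.0148  0.1545] [-1.7999e+02  8.0000e-02  1.0350e+01] F [-0.1 -0.8 -3.8] op 35.8 25.0
```

View pics/w2.png

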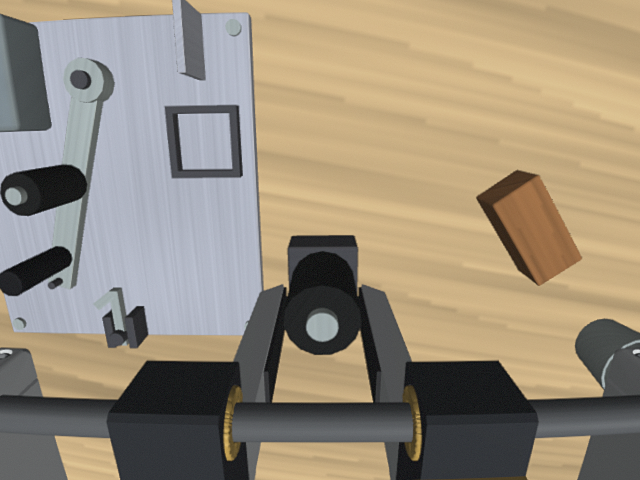

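The wrist view shows the pocket at about (204,141), the fence above it, and the held idler with its foot square to the tool at (323,265). Fit both.

```bash
python3 - <<'E'
from h import *
z=np.load("w2.npz");im,d=z["im"],z["d"];cal={k:z[k] for k in("intrinsics","k1","R","t")}
m=np.zeros((480,640),bool);m[95:190,155:250]=1
v,u=np.nonzero(m&(im.sum(2)<300));
cs,h=cv2.findContours((m&(im.sum(2)<330)).astype(np.uint8),cv2.RETR_CCOMP,cv2.CHAIN_APPROX_NONE)
for c,hh in zip(cs,h[0]):
    if cv2.contourArea(c)<500: continue
    for zz in (.027,.015):
        w=ray2world("wrist",c[:,0],cal,z=zz)[:,:2]; print("hole" if hh[3]>=0 else "outer",zz,cv2.minAreaRect((w*1000).astype(np.float32)))
P,U=cloud("wrist",d,m,cal)
k=(im[U[:,1],U[:,0]].sum(1)<300)&(P[:,2]>.02)&(P[:,2]<.032);print("depth walls",k.sum(),P[k,2].mean(),cv2.minAreaRect((P[k,:2]*1000).astype(np.float32)))
s=get_state();print(s["eef_pos"])
m[:]=0;m[225:360,280:366]=1;P,U=cloud("wrist",d,m,cal)
e=s["eef_pos"]
r=P-e;k=(np.hypot(r[:,0],r[:,1])<.05)&(r[:,2]<.06)&(r[:,2]>-.06)
print("roller/stub: heights",np.percentile(r[k,2],[1,10,50,90,99]))
for a,b in((-.015,-.003),(.035,.0435),(.0435,.052)):
    q=k&(r[:,2]>a)&(r[:,2]<b);print(a,q.sum(),r[q].mean(0),cv2.minAreaRect((r[q,:2]*1000).astype(np.float32)) if q.sum()>5 else "")
    if q.sum()>5 and a>0:print(cv2.minEnclosingCircle((r[q,:2]*1000).astype(np.float32)))
# image fit of the roller's front rim on plane; foot top edge corners (289,236?),(357,236)
np.savez("dbg.npz",r=r[k])
E
```

```text
outer 0.027 ((646.0830078125, 94.81353759765625), (57.45618438720703, 60.25364685058594), 10.666776657104492)
outer 0.015 ((645.000732421875, 98.23152160644531), (59.55763244628906, 62.45736312866211), 10.666788101196289)
hole 0.027 ((646.580810546875, 94.023193359375), (46.584590911865234, 44.127384185791016), 10.49073600769043)
hole 0.015 ((645.5167236328125, 97.41228485107422), (48.288394927978516, 45.74128723144531), 10.490683555603027)
depth walls 2119 0.027523383530874728 ((645.9773559570312, 95.28956604003906), (57.214359283447266, 58.329185485839844), 10.668924331665039)
[ 0.59244375 -0.01479926  0.15448239]
roller/stub: heights [-0.02988123 -0.00909355  0.04092372  0.04622365  0.05436191]
-0.015 1315 [ 0.01439419  0.00308538 -0.00860555] ((6.3507513999938965, 1.701314926147461), (28.08690643310547, 40.252662658691406), 9.143202781677246)
0.035 3938 [0.00242435 0.00149466 0.04136225] ((-0.08399391174316406, 1.9468231201171875), (36.016761779785156, 38.75728988647461), 3.7922470569610596)
((2.500607967376709, 1.2818268537521362), 20.823118209838867)
0.0435 986 [0.0007171  0.00097147 0.04676459] ((-0.1563572883605957, 0.1333141326904297), (26.410120010375977, 39.854183197021484), 26.00056266784668)
((0.9292898178100586, 0.6901549100875854), 20.225719451904297)
```

```bash
python3 - <<'E'
import numpy as np,cv2
r=np.load("dbg.npz")["r"];a=np.radians(10.4);x=r[:,0]*np.cos(a)+r[:,1]*np.sin(a);y=r[:,0]*np.sin(a)-r[:,1]*np.cos(a);z=r[:,2]
q=(z>-.016)&(z<-.003)&(x>0);print("foot x",np.percentile(x[q],[50,90,97,99]),"y",np.percentile(y[q],[.5,2,98,99.5]),"z",np.percentile(z[q],[5,50,90]))
# far edge line: max x by y bins
b=[(yy,np.percentile(x[q&(abs(y-yy)<.002)],95)) for yy in np.arange(-.016,.017,.004)];b=np.array(b);print(b.round(4).tolist(),np.degrees(np.polyfit(b[:,0],b[:,1],1)))
q=(z>.036)&(z<.044)&(abs(x)<.025)&(abs(y)<.025);print("rol",np.percentile(x[q],[1,99]),np.percentile(y[q],[1,99]),np.median(z[q]))
E
```

```text
foot x [0.01684459 0.01975725 0.01996162 0.02013436] y [-0.02051801 -0.0200956   0.01872473  0.01912004] z [-0.01414384 -0.00842826 -0.00686776]
[[-0.016, 0.0197], [-0.012, 0.0198], [-0.008, 0.0199], [-0.004, 0.0199], [0.0, 0.02], [0.004, 0.0199], [0.008, 0.02], [0.012, 0.0201], [0.016, 0.02]] [0.52321914 1.14082467]
rol [-0.01642572  0.01743038] [-0.01870709  0.01668333] 0.04172956843492498
```

```bash
python3 -m creep '[{"translation":[0.4,-0.55,0.2],"angular":[0,0,0],"claw":20},{"translation":[0.4,-0.55,0.2],"angular":[0,0,0],"claw":20},{"translation":[0.4,-0.55,0.2],"angular":[0,0,0],"claw":20},{"translation":[0.4,-0.55,0.2],"angular":[0,0,0],"claw":20},{"translation":[0.4,-0.55,0.2],"angular":[0,0,0],"claw":20},{"translation":[0.4,-0.55,0.2],"angular":[0,0,0],"claw":20},{"translation":[0,0,0],"angular":[0,0,0],"claw":20},{"translation":[0,0,0],"angular":[0,0,0],"claw":20}]' 25; python3 go.py .6462 .0945 .0505 10.3
```

```text
t: 8.4
eef_pos: [0.6455, 0.0954, 0.1184]
ee_rot: [-180.0, 0.1, 10.4]
wrist_force: [-0.3, 0.0, -3.1]
opening: 0.381
grasp_force: 25.0
turn shares [-0.    0.01  0.01]
then shift shares (in final axes) [0.02 0.03 2.26] or now-axes [0.02 0.03 2.26] t 8.4 pos [0.6455 0.0954 0.1184] [-1.7999e+02  8.0000e-02  1.0360e+01] F [-0.3  0.  -3.1] op 35.8 25.0
```

```bash
python3 -m creep '[{"translation":[0.02,0.03,0.4],"angular":[0,0,0],"claw":20},{"translation":[0,0,0.4],"angular":[0,0,0],"claw":20},{"translation":[0,0,0.3],"angular":[0,0,0],"claw":20},{"translation":[0,0,0.3],"angular":[0,0,0],"claw":20},{"translation":[0,0,0.2],"angular":[0,0,0],"claw":20},{"translation":[0,0,0.2],"angular":[0,0,0],"claw":20},{"translation":[0,0,0.1],"angular":[0,0,0],"claw":20},{"translation":[0,0,0.1],"angular":[0,0,0],"claw":20},{"translation":[0,0,0],"angular":[0,0,0],"claw":20},{"translation":[0,0,0],"angular":[0,0,0],"claw":20}]' 25; python3 go.py .6462 .0945 .0505 10.3
```

```text
t: 9.23
eef_pos: [0.6469, 0.0948, 0.0593]
ee_rot: [-180.0, -0.0, 10.3]
wrist_force: [0.7, 1.5, -2.8]
opening: 0.375
grasp_force: 25.0
turn shares [-0. -0.  0.]
then shift shares (in final axes) [-0.02  0.01  0.29] or now-axes [-0.02  0.01  0.29] t 9.2333 pos [0.6469 0.0948 0.0593] [-1.800e+02 -1.000e-02  1.033e+01] F [ 0.7  1.5 -2.8] op 35.3 25.0
```

Underside is about 24 mm above the table, already below the 27 mm wall tops, with no contact force. Continue down.

```bash
python3 -m creep '[{"translation":[0,0,0.1],"angular":[0,0,0],"claw":20},{"translation":[0,0,0.1],"angular":[0,0,0],"claw":20},{"translation":[0,0,0.1],"angular":[0,0,0],"claw":20},{"translation":[0,0,0.02],"angular":[0,0,0],"claw":20},{"translation":[0,0,0],"angular":[0,0,0],"claw":20},{"translation":[0,0,0],"angular":[0,0,0],"claw":20}]' 25; python3 go.py .6462 .0945 .0505 10.3
```

```text
t: 9.73
eef_pos: [0.6472, 0.0944, 0.0502]
ee_rot: [180.0, -0.0, 10.3]
wrist_force: [-2.8, -2.0, 6.6]
opening: 0.376
grasp_force: 25.0
turn shares [ 0.   -0.01  0.  ]
then shift shares (in final axes) [-0.03 -0.01 -0.01] or now-axes [-0.03 -0.01 -0.01] t 9.7333 pos [0.6472 0.0944 0.0502] [ 1.7997e+02 -4.0000e-02  1.0310e+01] F [-2.8 -2.   6.6] op 35.4 25.0
```

```bash
python3 -m creep '[{"translation":[0,0,0],"angular":[0,0,0],"claw":64},{"translation":[0,0,0],"angular":[0,0,0],"claw":64},{"translation":[0,0,0],"angular":[0,0,0],"claw":64},{"translation":[0,0,0],"angular":[0,0,0],"claw":64},{"translation":[0,0,0],"angular":[0,0,0],"claw":64},{"translation":[0,0,0],"angular":[0,0,0],"claw":64},{"translation":[0,0,-0.3],"angular":[0,0,0],"claw":64},{"translation":[0,0,-0.5],"angular":[0,0,0],"claw":64},{"translation":[0,0,-0.5],"angular":[0,0,0],"claw":64},{"translation":[0,0,-0.5],"angular":[0,0,0],"claw":64},{"translation":[0,0,-0.5],"angular":[0,0,0],"claw":64},{"translation":[0,0,-0.5],"angular":[0,0,0],"claw":64},{"translation":[0,0,-0.5],"angular":[0,0,0],"claw":64},{"translation":[-0.4,0,-0.5],"angular":[0,0,0],"claw":64},{"translation":[-0.5,0,0],"angular":[0,0,0],"claw":40},{"translation":[-0.5,0,0],"angular":[0,0,0],"claw":20},{"translation":[-0.5,0,0],"angular":[0,0,0],"claw":0},{"translation":[-0.5,0,0],"angular":[0,0,0],"claw":0},{"translation":[0,0,0],"angular":[0,0,0],"claw":0},{"translation":[0,0,0],"angular":[0,0,0],"claw":0}]'; python3 - <<'E'
from h import *
im,d,cal=snap("wrist","w3.png"); np.savez("w3.npz",im=im,d=d,**{k:np.array(cal[k]) for k in cal})
P,U=cloud("wrist",d,np.ones((480,640),bool),cal)
k=(np.hypot(P[:,0]-.6461,P[:,1]-.0953)<.035)
for a,b,n in((.036,.046,"foot top (expect .041)"),(.086,.0935,"roller top (.091)"),(.0935,.1,"stub top (.096)")):
    q=k&(P[:,2]>a)&(P[:,2]<b);print(n,q.sum(),np.median(P[q,2]) if q.sum() else "",cv2.minAreaRect((P[q,:2]*1000).astype(np.float32)) if q.sum()>5 else "")
for q in("push_post",):
    for r in outline_of("wrist",q):
        p,_=cloud("wrist",d,r["pixels"],cal);print(r["conf"],r["location"],p.min(0),p.max(0))
k=(np.hypot(P[:,0]-.526,P[:,1]-.2136)<.03)&(P[:,2]>.085)&(P[:,2]<.1);print("post top",k.sum(),P[k].mean(0),P[k].min(0),P[k].max(0)) if k.any() else 0
print(get_state()["eef_pos"],get_state()["t"])
E
```

```text
t: 11.4
eef_pos: [0.576, 0.0818, 0.1645]
ee_rot: [180.0, -0.1, 10.3]
wrist_force: [0.8, 0.6, 0.1]
opening: 0.291
grasp_force: 0.0
foot top (expect .041) 434 0.04212045422330929 ((646.4800415039062, 94.29110717773438), (39.45983123779297, 39.2332649230957), 10.294600486755371)
roller top (.091) 1692 0.09218186217607524 ((646.3323974609375, 94.17393493652344), (34.69267654418945, 34.84284210205078), 89.54328918457031)
stub top (.096) 420 0.09710449639165011 ((646.6514892578125, 94.82099914550781), (31.64331817626953, 31.175914764404297), 86.2011489868164)
0.85 [181.0, 181.7] [0.47400209 0.17619004 0.01385069] [0.69509618 0.25132136 0.10033047]
0.19 [206.8, 150.1] [4.25766786e-01 3.14514961e-02 1.79252070e-04] [0.750154   0.39382211 0.19542623]
post top 738 [0.52699284 0.21122623 0.09441014] [0.51431877 0.20141414 0.08500376] [0.53591553 0.22350199 0.09864238]
[0.57657902 0.08193651 0.16400154] 11.5
```

View pics/w3.png

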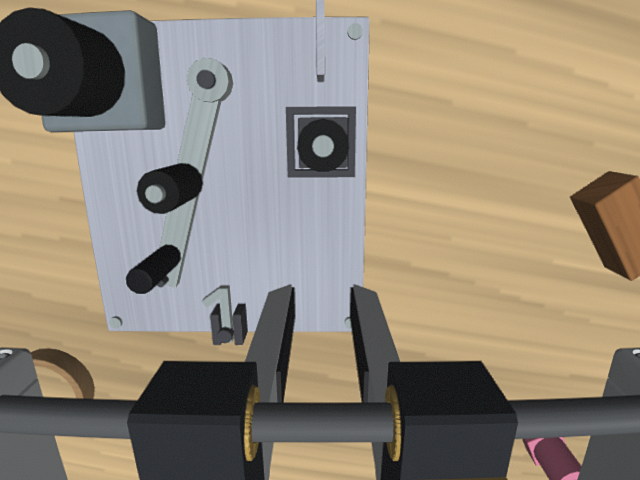

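The wrist picture shows the idler at (323,145) sitting squarely inside the pocket walls. Its heights match fully seated: foot top 42 mm and roller top 92 mm, with a +1 mm camera bias. The post top is at (140,278), so next is the shut gripper on the post's free +y side.

```bash
python3 -m creep '[{"translation":[-0.08,-0.5,0],"angular":[0,0,0],"claw":0},{"translation":[-0.08,-0.5,0],"angular":[0,0,0],"claw":0},{"translation":[-0.08,-0.5,0],"angular":[0,0,0],"claw":0},{"translation":[-0.08,-0.5,0],"angular":[0,0,0],"claw":0},{"translation":[-0.08,-0.5,0],"angular":[0,0,0],"claw":0},{"translation":[-0.08,-0.5,0],"angular":[0,0,0],"claw":0},{"translation":[-0.08,-0.5,0],"angular":[0,0,0],"claw":0},{"translation":[-0.08,-0.5,0],"angular":[0,0,0],"claw":0},{"translation":[-0.08,-0.5,0],"angular":[0,0,0],"claw":0},{"translation":[-0.08,-0.5,0],"angular":[0,0,0],"claw":0},{"translation":[-0.08,-0.5,0],"angular":[0,0,0],"claw":0},{"translation":[0,-0.5,0],"angular":[0,0,0],"claw":0},{"translation":[0,-0.1,0],"angular":[0,0,0],"claw":0},{"translation":[0,0,0],"angular":[0,0,0],"claw":0},{"translation":[0,0,0],"angular":[0,0,0],"claw":0}]'; python3 go.py .5174 .2571 .055 10.3
```

```text
t: 12.75
eef_pos: [0.5177, 0.2566, 0.1634]
ee_rot: [180.0, 0.0, 10.3]
wrist_force: [0.5, 0.1, -0.3]
opening: 0.003
grasp_force: 0.0
turn shares [0. 0. 0.]
then shift shares (in final axes) [-0.01 -0.02  3.61] or now-axes [-0.   -0.02  3.61] t 12.75 pos [0.5177 0.2566 0.1634] [1.7999e+02 1.0000e-02 1.0310e+01] F [ 0.5  0.1 -0.3] op 0.3 0.0
```

```bash
python3 -m creep '[{"translation":[0,0,0.5],"angular":[0,0,0],"claw":0},{"translation":[0,0,0.5],"angular":[0,0,0],"claw":0},{"translation":[0,0,0.5],"angular":[0,0,0],"claw":0},{"translation":[0,0,0.5],"angular":[0,0,0],"claw":0},{"translation":[0,0,0.5],"angular":[0,0,0],"claw":0},{"translation":[0,0,0.5],"angular":[0,0,0],"claw":0},{"translation":[0,0,0.4],"angular":[0,0,0],"claw":0},{"translation":[0,0,0.2],"angular":[0,0,0],"claw":0},{"translation":[0,0.2,0],"angular":[0,0,0],"claw":0},{"translation":[0,0.2,0],"angular":[0,0,0],"claw":0},{"translation":[0,0.2,0],"angular":[0,0,0],"claw":0},{"translation":[0,0.2,0],"angular":[0,0,0],"claw":0},{"translation":[0,0.2,0],"angular":[0,0,0],"claw":0},{"translation":[0,0.2,0],"angular":[0,0,0],"claw":0},{"translation":[0,0,0],"angular":[0,0,0],"claw":0}]'; cat > arm.py <<'E'
from h import *
s=get_state();im,d,cal=snap("wrist","a%d.png"%int(s["t"]*100))
P,_=cloud("wrist",d,np.ones((480,640),bool),cal)
H=np.array([.6792,.1928])
# post points in an annulus about the hinge
r=np.hypot(*(P[:,:2]-H).T)
k=(r>.138)&(r<.172)&(P[:,2]>.088)&(P[:,2]<.101)&(P[:,0]<.6)&(P[:,1]<s["eef_pos"][1]-.008)
k&=np.hypot(*(P[:,:2]-s["eef_pos"][:2]).T)<.05
p=P[k]; m=(p.min(0)+p.max(0))/2
a=np.arctan2(*(m[:2]-H)[::-1]); print("post n",k.sum(),m.round(4),"th",((a%(2*np.pi))-np.radians(172.57)).round(3))
# th from the tool: finger back at 12.5 mm + post 11 mm along tool y
from scipy.spatial.transform import Rotation as Ro
Y=Ro.from_euler("xyz",s["ee_rot"],degrees=True).as_matrix()[:2,1]
c=s["eef_pos"][:2]+.0235*Y
from scipy.optimize import brentq
f=lambda t:(H+.155*np.array([np.cos(t+np.radians(172.57)),np.sin(t+np.radians(172.57))])-c)@Y
print("th tool",round(brentq(f,-.4,.9),3),s["eef_pos"].round(4),"F",s["wrist_force"].round(1),"t",s["t"])
E
python3 arm.py
```

```text
t: 14.0
eef_pos: [0.523, 0.2214, 0.056]
ee_rot: [-179.9, 0.1, 10.3]
wrist_force: [-7.0, 7.0, 0.1]
opening: 0.007
grasp_force: 4.1
post n 1687 [0.5238 0.2003 0.0944] th 0.081
th tool 0.098 [0.523  0.2214 0.056 ] F [-7.   7.   0.1] t 14.0
```

```bash
python3 -m creep '[{"translation":[-0.01,0.15,0],"angular":[0,0,0],"claw":0},{"translation":[-0.01,0.15,0],"angular":[0,0,0],"claw":0},{"translation":[-0.01,0.15,0],"angular":[0,0,0],"claw":0},{"translation":[-0.01,0.15,0],"angular":[0,0,0],"claw":0},{"translation":[-0.01,0.15,0],"angular":[0,0,0],"claw":0},{"translation":[-0.01,0.15,0],"angular":[0,0,0],"claw":0},{"translation":[-0.01,0.15,0],"angular":[0,0,0],"claw":0},{"translation":[-0.01,0.15,0],"angular":[0,0,0],"claw":0},{"translation":[-0.01,0.15,0],"angular":[0,0,0],"claw":0},{"translation":[-0.01,0.15,0],"angular":[0,0,0],"claw":0},{"translation":[-0.02,0.15,0],"angular":[0,0,0],"claw":0},{"translation":[0,0,0],"angular":[0,0,0],"claw":0}]'; python3 arm.py
```

```text
t: 15.05
eef_pos: [0.5282, 0.1731, 0.0559]
ee_rot: [-179.9, 0.0, 10.3]
wrist_force: [-6.4, 12.0, -3.3]
opening: 0.005
grasp_force: 6.2
post n 1679 [0.53   0.1523 0.0944] th 0.394
th tool 0.412 [0.5282 0.1731 0.0559] F [-6.4 12.  -3.3] t 15.05
```

```bash
python3 -m creep '[{"translation":[0,0.12,0],"angular":[0,0,0],"claw":0},{"translation":[0,0.12,0],"angular":[0,0,0],"claw":0},{"translation":[0,0.12,0],"angular":[0,0,0],"claw":0},{"translation":[0,0,0],"angular":[0,0,0],"claw":0},{"translation":[0,0,0],"angular":[0,0,0],"claw":0},{"translation":[0,0,0],"angular":[0,0,0],"claw":0}]'; python3 arm.py; python3 - <<'E'
from h import *
im,d,cal=snap("wrist","fin.png")
P,_=cloud("wrist",d,np.ones((480,640),bool),cal)
k=(np.hypot(P[:,0]-.6461,P[:,1]-.0953)<.035)
q=k&(P[:,2]>.086)&(P[:,2]<.0935);print("roller top",q.sum(),np.median(P[q],0))
E
```

```text
t: 15.6
eef_pos: [0.5304, 0.1637, 0.056]
ee_rot: [-179.8, -0.0, 10.4]
wrist_force: [-2.6, 13.3, -6.1]
opening: 0.006
grasp_force: 7.0
post n 1686 [0.533  0.1429 0.0944] th 0.459
th tool 0.475 [0.5304 0.1637 0.056 ] F [-2.6 13.3 -6.1] t 15.6
roller top 5210 [0.6452539  0.09766721 0.09212814]
```

View pics/fin.png

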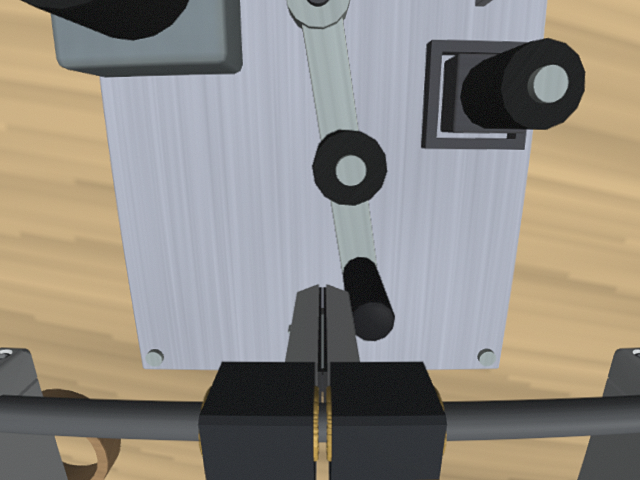

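The final picture shows the finger pressing the post at (370,310), with the arm at about 0.46 rad. The 13.5 N push fits the spring past the pawl, and the idler at (490,95) is still seated.

```bash
python3 -c "
from cell import *
print(job_done())"
```

```text
the job is handed in; nothing more can be done
None
```

I seated and released the idler in its pocket, then handed in with the gripper holding the tensioner arm at about 0.46 rad (proper range 0.40 to 0.54); I couldn't see the pawl in the last view, so I take it as clicked from the arm's angle.

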